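Close the ultrasonic bath and hang up the ear defenders

ROBOT

A 7-joint arm with a two-finger parallel gripper is mounted at the origin on the work surface. World frame = base frame: x ahead of the robot, y to its left, z up, the work surface at z = 0. Lengths are in m, angles in rad, forces in N, time in s.
With the tool pointing down it reaches from about 0.4 to 0.875 m from the base axis. Payload 19.3 kg.
Tool frame: the origin (TCP) lies on the centre line of the jaws, within the pads' length; the fingertips stand 14 mm ahead of it and the grasp point (between the pads) lies 5 mm behind it; z points along the fingers, y is the line along which they close (so a half turn about z gives the same grasp; the last joint's range is limited). The gripper opens to 85 mm and grips with 20 to 120 N. Pads are 22 mm wide; open, the fingers measure 114 mm over their backs; the gripper's body (76 mm by 85 mm) begins 54 mm behind the grasp point. The pads swing forward as they close: fully open they stand 13 mm farther back than shut.
Start: joints at [-0.07, 0.521, -0.036, 1.599, 0.021, 1.021, -0.113], TCP at [0.625, -0, 0.245] pointing down, gripper open.
Joint ranges: [-2.91, 2.91], [-0.3, 2.13], [-1.5, 1.42], [0.17, 2.43], [-1.26, 4.41], [0.16, 1.93], [-2.52, 2.52]. Speed limits (rad/s): [1.89, 1.89, 2.39, 2.39, 3.01, 3.01, 3.01].

INTERFACE

Orientations are given as [roll, pitch, yaw] about the fixed x, y, z axes, in that order (R = Rz(yaw) Ry(pitch) Rx(roll)).
In Python, from workcell import bot, grab_frame, regions_of gives the robot as it stands. The module is installed in compiled form; this text tells all that it offers.
- The arm moves only by the tool play_rows, never from a script. Its argument "plan" is a list of rows, each a list of 3 entries, a list of its own where there are three numbers: the shift along the tool's x, y, z in units of 2.5 cm (1.0 is 2.5 cm), then the turn, a rotation vector about the tool's x, y, z in units of 0.15 rad (1.0 is 0.15 rad), then the closure, from -1 (fully open) to 1 (shut). In form: [[[tx, ty, tz], [rx, ry, rz], jaw], ...]. A call has 1 to 20 rows; each row shifts and turns the commanded pose from where the row before left it, along the tool's axes as they then stand; what a row does not reach is not made up. A row lasts 1/8 s, in which the tool goes at most 62.5 mm and 10.7 degrees, less where a joint would pass 70% of its speed; a pose out of reach is approached as far as the arm can. A call with a number of a shift or a turn outside -1 to 1 is refused whole. A call with a gripper value outside its range is refused whole. The fingers move at their own pace and stop on an object; "newtons" is the grip in N (left out, the last holds). Time passes only in rows, so rows that do not move let the fingers close. It gives the time, the measured TCP pose, the force, the opening and the grip force at its end, in the units of the state.
- bot.observe(): the state, without advancing time (a new reading comes with each control period).
- grab_frame(name): name is "scene" or "side" or "wrist"; returns a dict with "pixels" (400x640x3 uint8, red, green, blue), "depth" (400x640 float32, m along the optical axis (not along the pixel's ray), 0 where there is no reading), "camera_matrix" (3x3 intrinsics, pixels), "R" (3x3) and "t" (3): a world point X has camera coordinates R X + t. Camera axes: x right, y down, z forward; pixel columns grow to the right and rows downward; lengths in m; the calibration is good to about 2 mm. The wrist camera is an equidistant fisheye: a pixel r from the principal point sees the ray r / f radians off the axis. A picture is of the moment at which its call begins.
- bot.job_done(): hands the job in; it is judged then, once.
Trained networks look in the newest picture that a camera, given by its name, has taken for a name from the list of things; names that differ only in an ending like _2 or _b are one class to them, and where a whole thing is asked for, a point or a joint stands for the part that bears it (a point fixed in the world has none). Each returns a list of dicts, best first, with "p" (0 to 1); they miss things now and then, are a little off and sometimes report something else, mostly with a low value. They report only what shows in the picture. A call takes as long as a camera call. They do not tell look-alikes from the thing itself.
- regions_of(thing, camera): "mask" (400x640 bool, what is visible of it) and "box" ([left, top, right, bottom] in pixels, round what is visible of it).
The state is a dict: "clock": time; "qpos": joint angles; "qd": joint speeds; "joint_efforts": joint torques, N m; "position": TCP position; "tool_rot": TCP orientation; "force": force on the tool from outside, world axes, zero at the start; "moment": the same for the moment, N m; "grip_width": finger opening in m; "finger_force": force on a finger pad.
Only numpy, scipy, OpenCV 4.12 (cv2) and the standard library are available. Lean on these libraries where they do the work, as an engineer would, in place of code of your own. Each camera call takes 0.05 s, during which the arm holds its last target. There are 200 camera calls.

TASK

The ultrasonic bath has finished. First put its lid on, fully seated in the mouth of the bath, then hang the ear defenders that stand on the bench over the horizontal rail, astride it with one cup on each side, beside the pair that already hangs there. Leave that other pair hanging where it is and do not shove or knock over the other things on the bench.

Things in the scene. Friction and masses are not known exactly. Their poses are not given: they have to be found in the camera images.
- muffs: Ear defenders to hang, standing on the bench: rigid inverted U 132 wide (own x, cup to cup), 64 deep (y), 145 mm tall, about 0.22 kg. On top a padded crown block 50 (x) by 32 (y) by 22 mm high, gripped from above across y; sloping bands run from its ends to two cups 74 mm high. Origin midway between the cups at their flat bottoms, z up. Same after a half turn about z.
- muffs_saddle (a point): Centre of the crown block's flat underside on the pair to be hung, 123 mm above its origin: it rests on the rail when hung. The space below it, between the cups (inner faces at own x = -32 and +32 mm), is open along own y.
- muffs_hung: A second pair, identical to muffs with the same origin and axes, already hanging on the rail's own +y half, cups 17 mm above the bench. To be left there.
- muffs_hung_saddle (a point): Centre of the underside of the crown of the pair already hanging.
- rail: Fixed steel rail stand: straight round bar, 16 mm diameter, 300 mm long, along its own y, top 140 mm above the bench, on a 16 mm post at each end (y = -150, +150 mm), each on a foot 160 (x) by 34 by 12 mm high. Origin on the bench below the bar's middle. The half towards own -y is free; the other pair hangs at y +60 to +80 mm.
- rail_top (a point): Top of the bar at its middle, 140 mm above the bench; axes as rail (y along the bar, x across it).
- bath: Fixed, empty ultrasonic bath: box 116 (x) by 180 (y) by 150 mm high, white, with steel-lined mouth 96 by 160 mm open at the top, 98 mm deep, walls 10 mm. Origin: centre of its underside on the bench; long side along its own y.
- bath_mouth (a point): Centre of the mouth of the bath, level with its rim, 150 mm above the bench; axes as bath.
- lid: Loose steel lid, about 0.3 kg: plate 116 (x) by 180 (y) by 6 mm; below it a 10 mm deep lip, 90 by 154 mm outside, 3 mm play per side in the mouth; on top a black grip bar 18 (x) by 80 (y) by 28 mm high, top 44 mm above the origin. Origin: lid's centre at the lip's lower edge, on which it stands; 10 mm below the rim when fully seated. Same after a half turn.
- beaker: Glass beaker, 52 mm diameter, 70 mm high, loose; origin under its centre. To be left alone.
- bottle: Amber bottle, 70 mm diameter, 160 mm high, loose; origin under its centre. To be left alone.
- washer: White plastic bottle, 66 mm diameter, 170 mm high, loose; origin under its centre. To be left alone.
- tipbox: Pipette tip box, 87 (x) by 127 (y) by 67 mm high, loose; origin under its centre. To be left alone.
Mind the look-alikes: they are no part of the job. Leave any pink or turquoise look-alike of the muffs_hung alone.

How it is judged:
On the way, in this order (a step that is already met when the one before it is completed fails the run):
1. the lid is seated in the mouth of the bath and let go (horizontal distance between lid and bath_mouth below 0.008 m and z of lid in the frame of bath_mouth between -0.014 and -0.006 m and angle between the y axis of lid and the y axis of bath, either way round below 0.1 rad and angle between lid's own z axis and vertical below 0.06 rad and contact force between the fingers and lid below 0.05 N), for 0.2 s.
2. the ear defenders hang astride the rail, let go (x of muffs_saddle in the frame of rail_top between -0.022 and 0.022 m and z of muffs_saddle in the frame of rail_top between -0.008 and 0.01 m and y of muffs_saddle in the frame of rail_top between -0.135 and 0.135 m and angle between the x axis of muffs and the x axis of rail, either way round below 0.5 rad and angle between muffs's own z axis and vertical below 0.35 rad and contact force between the fingers and muffs below 0.05 N), for 0.2 s.
At the end, for the whole second after the job is handed in: Lid seated: lip 6 to 14 mm into the mouth, centred within 8 mm, square within 0.1 rad, level within 0.06. Both pairs hang astride the bar: saddle within 22 mm across and about 10 mm in height of its top, within 135 mm of its middle, square within 0.5 rad, leaning under 0.35; still, released (all of step 1 and all of step 2 and x of muffs_hung_saddle in the frame of rail_top between -0.022 and 0.022 m and z of muffs_hung_saddle in the frame of rail_top between -0.008 and 0.01 m and y of muffs_hung_saddle in the frame of rail_top between -0.135 and 0.135 m and angle between the x axis of muffs_hung and the x axis of rail, either way round below 0.5 rad and angle between muffs_hung's own z axis and vertical below 0.35 rad and linear speed of each of muffs, muffs_hung below 0.03 m/s and angular speed of each of muffs, muffs_hung below 0.4 rad/s and contact force between muffs and rail above 0.5 N); the robot touches nothing.
It fails at once if the pair already hanging is shifted by more than 40 mm or knocked off (distance of muffs_hung_saddle from where it was at the start of the episode above 0.04 m).
It fails at once if a beaker, bottle or tip box is pushed more than 40 mm or knocked over (distance of any of beaker, bottle, washer, tipbox from where it was at the start of the episode above 0.04 m or angle between any of beaker, bottle, washer, tipbox's own z axis and vertical above 0.6 rad).
It also fails if it takes over 59 s, if anything falls off the work surface, if the arm or the gripper's body presses on something with over 40 N, if the wrist force passes 120 N, or if a joint passes its speed limit or range.

## Working session

There is one attempt and no reset: what is moved stays moved. The work goes in short steps, Python scripts to look and compute and a tool call to move; the robot and the scene stay as the last step left them, time stands still between calls to the robot, and variables do not carry over. Pictures are saved under pics/ and viewed, at most 10 in all, crops included, and the job is handed in when it is done.

Besides the shell and the picture viewer there is one more tool, called as a command line: name --argument value ..., lists and objects as JSON in quotes. play_rows: Moves the arm, as the interface text tells. Its arguments: {"type":"object","properties":{"plan":{"type":"array"},"newtons":{"type":"number"}},"required":["plan"]}

```bash
mkdir -p pics; cat > h.py <<'E'
import numpy as np, cv2
from workcell import bot, grab_frame, regions_of
def cloud(f):
    d=f["depth"];K=f["camera_matrix"];v,u=np.indices(d.shape)
    c=np.stack([(u-K[0,2])/K[0,0]*d,(v-K[1,2])/K[1,1]*d,d],-1)
    return (c-f["t"])@f["R"]   # R^T (c-t)
def rect(p):
    r=cv2.minAreaRect((p[:,:2]*1000).astype(np.float32)); return r
E
python3 - <<'E'
from h import *
s=bot.observe();print({k:np.round(v,3) for k,v in s.items()})
for c in("scene","side"):
    f=grab_frame(c);cv2.imwrite(f"pics/{c}0.png",f["pixels"][...,::-1]);np.savez(f"{c}0.npz",**f)
    P=cloud(f);ok=f["depth"]>0
    print(c,"cam",np.round(-f["R"].T@f["t"],2))
    for n in["muffs","rail","bath","lid","beaker","bottle","washer","tipbox"]:
        for r in regions_of(n,c):
            if r["p"]<.3: continue
            m=r["mask"]&ok;p=P[m]
            if len(p)<10:continue
            zt=np.percentile(p[:,2],98);t=p[p[:,2]>zt-.008]
            print(n,round(r["p"],2),np.round(r["box"]),"med",np.round(np.median(p,0),3),"ztop",round(zt,3),"toprect",[np.round(x,1) for x in rect(t)])
E
```

```text
{'clock': np.float64(0.0), 'qpos': array([-0.07 ,  0.522, -0.036,  1.6  ,  0.021,  1.021, -0.113]), 'qd': array([ 0.   , -0.001, -0.001, -0.001,  0.001,  0.001, -0.   ]), 'joint_efforts': array([-4.0000e-03, -9.2711e+01,  1.9780e+00, -3.6993e+01,  1.8000e-02,
        8.0000e-03, -0.0000e+00]), 'position': array([ 0.625, -0.   ,  0.245]), 'tool_rot': array([-3.141,  0.   ,  1.571]), 'force': array([ 0.22 ,  0.251, -0.142]), 'moment': array([-0.004, -0.033, -0.036]), 'finger_force': np.float64(0.0), 'grip_width': np.float64(0.086)}
scene cam [ 1.26 -0.5   1.53]
rail 0.67 [244. 222. 345. 297.] med [ 0.637 -0.223  0.017] ztop 0.143 toprect [array([ 636.2, -193.8]), array([313.3,  17.8]), np.float64(80.8)]
bath 0.86 [346. 164. 409. 227.] med [0.64  0.169 0.094] ztop 0.153 toprect [array([635.9, 130.4]), array([247.8, 128.9]), np.float64(89.7)]
lid 0.64 [232. 190. 287. 236.] med [ 0.431 -0.203  0.016] ztop 0.045 toprect [array([ 425. , -198.8]), array([78.6, 22.6]), np.float64(87.8)]
beaker 0.47 [309. 188. 324. 212.] med [ 0.503 -0.006  0.046] ztop 0.074 toprect [array([508.1,  -9.8]), arr
[... 1206 characters left out ...]
aker 0.82 [312. 206. 330. 228.] med [0.502 0.006 0.048] ztop 0.072 toprect [array([502.8,  -5.9]), array([44.9, 53.1]), np.float64(17.9)]
bottle 0.94 [232. 162. 255. 210.] med [0.78  0.008 0.089] ztop 0.161 toprect [array([789.9, -11.8]), array([29.6, 28.4]), np.float64(79.0)]
washer 0.66 [312. 237. 355. 292.] med [0.416 0.201 0.069] ztop 0.146 toprect [array([417.7, 183.8]), array([53.2, 31.1]), np.float64(67.7)]
washer 0.56 [383. 117. 404. 160.] med [ 0.349 -0.429  0.087] ztop 0.17 toprect [array([ 349.7, -448.2]), array([27. , 29.2]), np.float64(11.2)]
tipbox 0.9 [280. 321. 324. 385.] med [0.411 0.472 0.066] ztop 0.07 toprect [array([414.8, 455.1]), array([ 87.3, 128.3]), np.float64(7.4)]
```

```bash
python3 - <<'E'
from h import *
a=cv2.imread("pics/scene0.png")[90:320,150:450];b=cv2.imread("pics/side0.png")[90:400,200:440]
cv2.imwrite("pics/a.png",cv2.resize(a,None,fx=2.6,fy=2.6));cv2.imwrite("pics/b.png",cv2.resize(b,None,fx=1.9,fy=1.9))
E
```

```text
(no output)
```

View pics/a.png

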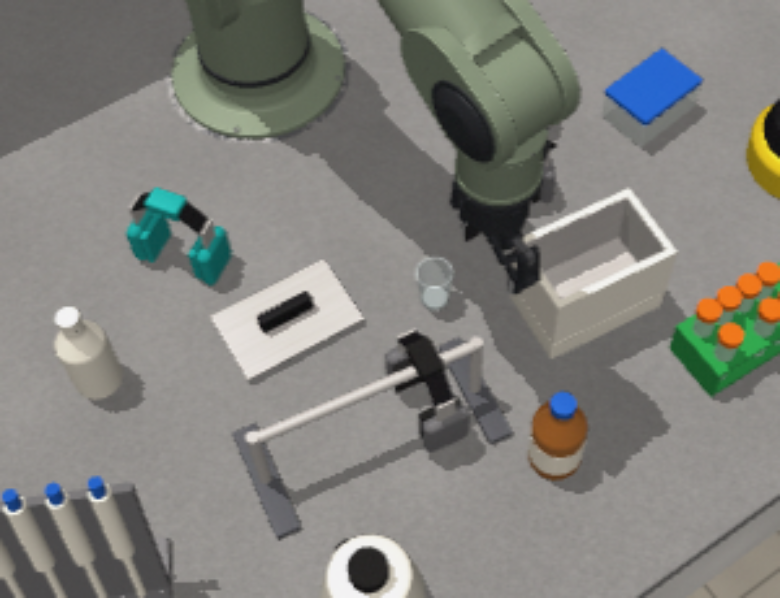

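View pics/b.png

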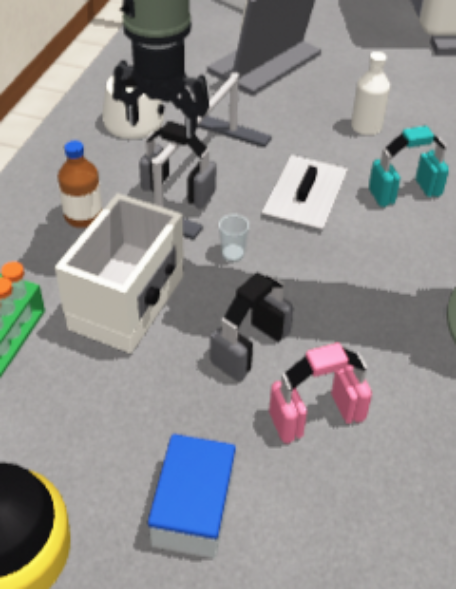

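The scene picture shows the black lid grip at crop (285,311), the bath at (600,270), and the rail at (250,435)–(480,345) with the black pair near its right end. The side picture shows the black standing muffs at (255,325), next to a pink look-alike. There is a turquoise look-alike near the lid.

```bash
cat >> h.py <<'E'
def load(c): return dict(np.load(c+"0.npz"))
def sel(P,c,r,z0,z1):
    q=P.reshape(-1,3);k=(np.hypot(q[:,0]-c[0],q[:,1]-c[1])<r)&(q[:,2]>z0)&(q[:,2]<z1);return q[k]
E
python3 - <<'E'
from h import *
for c in("scene","side"):
    f=load(c);P=cloud(f);P[f["depth"]==0]=np.nan
    for n,ce,r,a,b in[("lidgrip",(.425,-.199),.06,.036,.05),("lidplate",(.425,-.2),.13,.011,.022),("bathrim",(.64,.14),.14,.143,.156),("bathall",(.64,.14),.14,.02,.156),("muffcrown",(.417,.183),.045,.138,.15),("muffall",(.417,.183),.09,.02,.15),("pink",(.40,.30),.09,.138,.15),("railbar",(.636,-.194),.17,.134,.146),("hungcrown",(.647,-.125),.05,.152,.175),("tip",(.42,.454),.1,.06,.08)]:
        p=sel(P,ce,r,a,b)
        if len(p)>5:
            R=rect(p);m=p.mean(0);w,V=np.linalg.eigh(np.cov(p[:,:2].T));print(c,n,len(p),np.round(m,4),[np.round(x,1) for x in R],"pca",np.round(np.degrees(np.arctan2(V[1,1],V[0,1])),1))
        else: print(c,n,len(p))
E
```

```text
scene lidgrip 108 [ 0.4255 -0.2003  0.0425] [array([ 425. , -198.8]), array([78.6, 22.6]), np.float64(87.8)] pca 86.6
scene lidplate 1081 [ 0.4254 -0.2008  0.016 ] [array([ 392. , -196.9]), array([180.2, 183.4]), np.float64(87.4)] pca 82.7
scene bathrim 472 [0.6423 0.1679 0.1489] [array([633.8, 159.9]), array([183.3, 120.8]), np.float64(83.3)] pca 96.3
scene bathall 2449 [0.6415 0.163  0.095 ] [array([663.7, 156.6]), array([185.2, 181.2]), np.float64(84.7)] pca 100.6
scene muffcrown 0
scene muffall 77 [0.4623 0.2199 0.0568] [array([459.9, 222.2]), array([21.8, 37. ]), np.float64(38.9)] pca 135.1
scene pink 0
scene railbar 413 [ 0.6379 -0.1962  0.1387] [array([ 648.7, -193.3]), array([ 93.7, 309.3]), np.float64(0.6)] pca 79.7
scene hungcrown 155 [ 0.6502 -0.1166  0.1606] [array([ 650.8, -115.6]), array([33.4, 59.3]), np.float64(80.7)] pca 171.0
scene tip 529 [0.4198 0.4507 0.0663] [array([418.5, 453.7]), array([ 91.3, 131. ]), np.float64(6.8)] pca 97.8
side lidgrip 82 [ 0.4195 -0.192   0.043 ] [array([ 419.7, -195.5]), array([83.5, 18.6]), np.float64(87.8)] pca 86.8
side lidplate 971 
[... 317 characters left out ...]
.0)] pca 90.5
side muffcrown 178 [0.4167 0.1852 0.1443] [array([417.4, 183.2]), array([54.5, 31.1]), np.float64(67.7)] pca 66.4
side muffall 1200 [0.4161 0.1957 0.0822] [array([415.3, 183.5]), array([132.8,  62.8]), np.float64(65.7)] pca 64.5
side pink 10 [0.3262 0.2699 0.143 ] [array([362.8, 244.1]), array([  6.9, 120.9]), np.float64(55.7)] pca 147.0
side railbar 219 [ 0.6298 -0.1635  0.1391] [array([ 644.2, -191.1]), array([ 93.4, 313.6]), np.float64(0.8)] pca 82.2
side hungcrown 99 [ 0.6456 -0.1078  0.1603] [array([ 641.5, -110.3]), array([31.3, 55. ]), np.float64(80.1)] pca 157.1
side tip 1820 [0.4135 0.4597 0.0669] [array([415. , 455.3]), array([ 87.3, 128.4]), np.float64(7.0)] pca 97.3
```

play_rows --plan '[[[-0.88, -0.9, 0], [0, 0, 0], -1], [[-0.88, -0.9, 0], [0, 0, 0], -1], [[-0.88, -0.9, 0], [0, 0, 0], -1], [[-0.88, -0.9, 0], [0, 0, 0], -1], [[-0.88, -0.9, 0], [0, 0, 0], -1], [[-0.88, -0.9, 0], [0, 0, 0], -1], [[-0.88, -0.9, 0], [0, 0, 0], -1], [[-0.88, -0.9, 0], [0, 0, 0], -1], [[-0.88, -0.9, 0], [0, 0, 0.35], -1], [[0, 0, 1], [0, 0, 0], -1], [[0, 0, 1], [0, 0, 0], -1], [[0, 0, 1], [0, 0, 0], -1], [[0, 0, 1], [0, 0, 0], -1], [[0, 0, 1], [0, 0, 0], -1], [[0, 0, 0], [0, 0, 0], -1], [[0, 0, 0], [0, 0, 0], -1]]' --newtons 50

```text
clock: 2.9
position: [0.4228, -0.1982, 0.1211]
tool_rot: [3.141, 0.0, 1.518]
force: [0.0, 0.4, -0.4]
grip_width: 0.0854
finger_force: 0.0
```

```bash
cat >> h.py <<'E'
def wcloud(f):
    d=f["depth"];K=f["camera_matrix"];v,u=np.indices(d.shape)
    x=(u-K[0,2]);y=(v-K[1,2]);r=np.hypot(x,y)+1e-9;th=np.clip(r/K[0,0],0,1.45);t=np.tan(th)
    c=np.stack([x/r*t*d,y/r*t*d,d],-1);P=(c-f["t"])@f["R"];P[d==0]=np.nan;return P
E
python3 - <<'E'
from h import *
s=bot.observe();print(s["position"],s["tool_rot"])
f=grab_frame("wrist");cv2.imwrite("pics/w1.png",f["pixels"][...,::-1]);P=wcloud(f)
for n,ce,r,a,b in[("grip",(.425,-.199),.06,.036,.05),("plate",(.425,-.2),.13,.011,.022)]:
    p=sel(P,ce,r,a,b);print(n,len(p),len(p)>5 and ([np.round(x,1) for x in rect(p)],np.round(p.mean(0),4)))
E
```

```text
[ 0.42282246 -0.19817492  0.12110439] [3.14091971e+00 2.16712490e-04 1.51815633e+00]
grip 2592 ([array([ 420.5, -195.1]), array([78.9, 18.4]), np.float64(86.9)], array([ 0.4208, -0.1917,  0.0433]))
plate 26736 ([array([ 389.3, -193.8]), array([179.8, 179.9]), np.float64(86.7)], array([ 0.4202, -0.1852,  0.0159]))
```

View pics/w1.png

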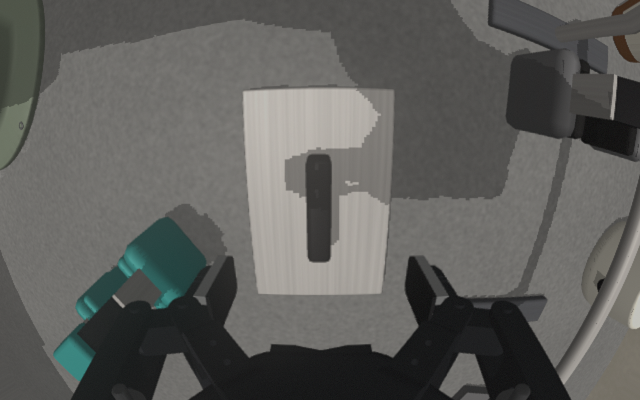

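```bash
python3 - <<'E'
from h import *
for c in("scene","side"):
    f=load(c);P=cloud(f);P[f["depth"]==0]=np.nan
    p=sel(P,(.30,-.30),.13,.03,.16);print(c,len(p),np.round(p.max(0),3),np.round(p.min(0),3),[np.round(x) for x in rect(p)])
    p=sel(P,(.42,-.195),.115,.05,.16);print(len(p),np.round(p.mean(0),3) if len(p) else"", np.round(p.max(0),3) if len(p) else"")
E
```

```text
scene 660 [ 0.317 -0.206  0.151] [ 0.194 -0.325  0.03 ] [array([ 249., -269.]), array([134.,  67.]), np.float64(35.0)]
3 [ 0.427 -0.171  0.051] [ 0.429 -0.162  0.051]
side 824 [ 0.412 -0.201  0.148] [ 0.175 -0.426  0.03 ] [array([ 279., -303.]), array([205., 216.]), np.float64(73.0)]
0
```

The wrist picture shows the grip bar at (319,208), centred between the fingers at about columns 220 and 420. The turquoise pair is clear. Next I descend and grip.

play_rows --plan '[[[0.12, -0.09, 0.9], [0, 0, 0], -1], [[0, 0, 1], [0, 0, 0], -1], [[0, 0, 1], [0, 0, 0], -1], [[0, 0, 0.5], [0, 0, 0], -1], [[0, 0, 0], [0, 0, 0], -1], [[0, 0, 0], [0, 0, 0], 1], [[0, 0, 0], [0, 0, 0], 1], [[0, 0, 0], [0, 0, 0], 1], [[0, 0, 0], [0, 0, 0], 1], [[0, 0, 0], [0, 0, 0], 1], [[0, 0, 0], [0, 0, 0], 1], [[0, 0, 0], [0, 0, 0], 1]]' --newtons 60

```text
clock: 4.45
position: [0.4206, -0.195, 0.0358]
tool_rot: [3.141, 0.0, 1.518]
force: [-2.3, -0.2, 12.3]
grip_width: 0.0171
finger_force: 59.1
```

play_rows --plan '[[[0, 0, -0.5], [0, 0, 0], 1], [[0, 0, -0.9], [0, 0, 0], 1], [[0, 0, -1], [0, 0, 0], 1], [[0, 0, -1], [0, 0, 0], 1], [[0, 0, -1], [0, 0, 0], 1], [[0, 0, -1], [0, 0, 0], 1], [[0, 0, -1], [0, 0, 0], 1], [[0, 0, -1], [0, 0, 0], 1], [[0, 0, -0.6], [0, 0, 0], 1], [[0, 0, 0], [0, 0, 0], 1], [[0, 0, 0], [0, 0, 0], 1]]'

```text
clock: 5.82
position: [0.42, -0.1947, 0.2349]
tool_rot: [-3.141, -0.0, 1.518]
force: [-0.2, -0.5, -3.8]
grip_width: 0.0165
finger_force: 59.4
```

```bash
cat > m.py <<'E'
from h import *
s=bot.observe();print(s["position"],s["tool_rot"],s["force"])
f=grab_frame("wrist");P=wcloud(f);z=s["position"][2]
c=s["position"][:2]
p=sel(P,c,.13,z-.035,z-.012);print("plate",len(p),[np.round(x,1) for x in rect(p)],np.round(p.mean(0),4))
A=np.c_[p[:,:2],np.ones(len(p))];k=np.linalg.lstsq(A,p[:,2],rcond=None)[0];print("tilt",k[:2])
E
python3 m.py
```

```text
[ 0.41998666 -0.19473688  0.2349033 ] [-3.14090751e+00 -2.03786757e-04  1.51828606e+00] [-0.18669776 -0.54586258 -3.75879394]
plate 38651 [array([ 419.1, -194.6]), array([178.4, 116.7]), np.float64(86.8)] [ 0.4213 -0.1523  0.215 ]
tilt [-2.30753011e-03 -5.13269745e-06]
```

play_rows --plan '[[[0.5, 0.26, 0], [0, 0, 0], 1], [[0.97, 0.51, 0], [0, 0, 0], 1], [[0.97, 0.51, 0], [0, 0, 0], 1], [[0.97, 0.51, 0], [0, 0, 0], 1], [[0.97, 0.51, 0], [0, 0, 0], 1], [[0.97, 0.51, 0], [0, 0, 0], 1], [[0.97, 0.51, 0], [0, 0, 0], 1], [[0.97, 0.51, 0], [0, 0, 0], 1], [[0.97, 0.51, 0], [0, 0, 0], 1], [[0.97, 0.51, 0], [0, 0, 0], 1], [[0.97, 0.51, 0], [0, 0, 0], 1], [[0.97, 0.51, 0], [0, 0, 0], 1], [[0.97, 0.51, 0], [0, 0, 0], 1], [[0.97, 0.51, 0], [0, 0, 0], 1], [[0.97, 0.51, 0], [0, 0, 0], 1], [[0.55, 0.36, 0], [0, 0, 0.38], 1], [[0, 0, 0], [0, 0, 0], 1], [[0, 0, 0], [0, 0, 0], 1], [[0, 0, 0], [0, 0, 0], 1]]'

```text
clock: 8.25
position: [0.6331, 0.1596, 0.2353]
tool_rot: [-3.141, 0.0, 1.461]
force: [-0.8, 0.6, -3.2]
grip_width: 0.0168
finger_force: 59.3
```

```bash
python3 m.py; python3 - <<'E'
from h import *
for c in("scene","side"):
    f=grab_frame(c);P=cloud(f);P[f["depth"]==0]=np.nan
    for n,ce,r,a,b in[("bathrim",(.633,.16),.14,.143,.156),("plate",(.633,.16),.14,.205,.223)]:
        p=sel(P,ce,r,a,b);print(c,n,len(p),len(p)>9 and [np.round(x,1) for x in rect(p)])
f=grab_frame("scene");a=f["pixels"][130:260,310:450,::-1]
f=grab_frame("side");b=f["pixels"][150:280,210:350,::-1]
cv2.imwrite("pics/c.png",cv2.resize(np.hstack([a,b]),None,fx=2.8,fy=2.8))
E
```

```text
[0.63308992 0.15961147 0.23528452] [-3.14142116e+00  2.44344596e-04  1.46119463e+00] [-0.81574698  0.61878844 -3.2173829 ]
plate 38601 [array([632.3, 159.6]), array([178.6, 116.8]), np.float64(83.6)] [0.6368 0.2018 0.2153]
tilt [-0.00217283 -0.00081302]
scene bathrim 312 [array([636. , 158.1]), array([183.8, 119.1]), np.float64(83.0)]
scene plate 1185 [array([633.7, 157.1]), array([183.2, 119.4]), np.float64(83.1)]
side bathrim 489 [array([631.4, 162. ]), array([182.9, 117.7]), np.float64(83.2)]
side plate 1438 [array([632.3, 158.3]), array([181.8, 117.1]), np.float64(83.7)]
```

View pics/c.png

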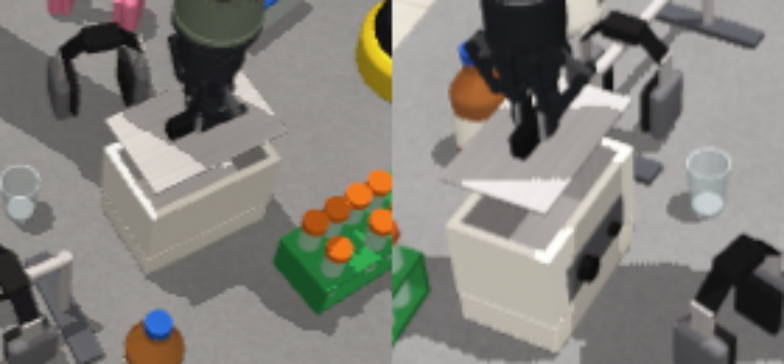

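The pictures show the lid square above the bath mouth. The remaining offset is about 2.5 mm along y, so I correct that and lower.

play_rows --plan '[[[0.1, 0.02, 0.5], [0, 0, 0], 1], [[0, 0, 0.7], [0, 0, 0], 1], [[0, 0, 0.5], [0, 0, 0], 1], [[0, 0, 0.2], [0, 0, 0], 1], [[0, 0, 0.1], [0, 0, 0], 1], [[0, 0, 0.1], [0, 0, 0], 1], [[0, 0, 0.08], [0, 0, 0], 1], [[0, 0, 0.04], [0, 0, 0], 1], [[0, 0, 0], [0, 0, 0], 1]]'

```text
clock: 9.62
position: [0.6341, 0.1626, 0.1798]
tool_rot: [3.142, -0.0, 1.461]
force: [0.1, -0.3, -3.2]
grip_width: 0.0167
finger_force: 59.4
```

play_rows --plan '[[[0, 0, 0.08], [0, 0, 0], 1], [[0, 0, 0.06], [0, 0, 0], 1], [[0, 0, 0.03], [0, 0, 0], 1], [[0, 0, 0], [0, 0, 0], 1]]'

```text
clock: 10.12
position: [0.6341, 0.1625, 0.1759]
tool_rot: [3.142, -0.0, 1.461]
force: [-3.4, -0.9, 5.3]
grip_width: 0.0166
finger_force: 60.2
```

play_rows --plan '[[[0, 0, 0], [0, 0, 0], -1], [[0, 0, 0], [0, 0, 0], -1], [[0, 0, 0], [0, 0, 0], -1], [[0, 0, 0], [0, 0, 0], -1], [[0, 0, 0], [0, 0, 0], -1], [[0, 0, -0.5], [0, 0, 0], -1], [[0, 0, -1], [0, 0, 0], -1], [[0, 0, -1], [0, 0, 0], -1], [[0, 0, -1], [0, 0, 0], -1], [[0, 0, -1], [0, 0, 0], -1], [[0, 0, 0], [0, 0, 0], -1], [[0, 0, 0], [0, 0, 0], -1]]'

```text
clock: 11.62
position: [0.6339, 0.1625, 0.2881]
tool_rot: [-3.142, 0.0, 1.461]
force: [-0.1, -0.1, 0.0]
grip_width: 0.0858
finger_force: 0.0
```

```bash
python3 - <<'E'
from h import *
print(bot.observe()["position"])
for c in("scene","side","wrist"):
    f=grab_frame(c);P=wcloud(f) if c=="wrist" else cloud(f);P[f["depth"]==0]=np.nan
    for n,ce,r,a,b in[("plate",(.633,.16),.14,.145,.167),("grip",(.633,.16),.06,.175,.195),("crown",(.417,.183),.045,.138,.15),("muffall",(.417,.183),.09,.02,.15)]:
        p=sel(P,ce,r,a,b)
        if len(p)>9: print(c,n,len(p),[np.round(x,1) for x in rect(p)],"z",np.round(np.median(p[:,2]),4), "tilt",np.round(np.linalg.lstsq(np.c_[p[:,:2],np.ones(len(p))],p[:,2],rcond=None)[0][:2],3))
E
```

```text
[0.63394324 0.16252339 0.28809399]
scene plate 1380 [array([635.6, 158.7]), array([182.4, 121.2]), np.float64(83.9)] z 0.1553 tilt [-0.003  0.001]
scene grip 122 [array([636.1, 158.1]), array([80.7, 21.9]), np.float64(82.3)] z 0.1825 tilt [-0.06   0.004]
scene crown 104 [array([419.1, 177.9]), array([55.8, 37.6]), np.float64(70.5)] z 0.1431 tilt [ 0.015 -0.001]
scene muffall 625 [array([419.6, 178.3]), array([131.9,  69.4]), np.float64(66.9)] z 0.0733 tilt [-0.847  0.364]
side plate 1803 [array([632.1, 160.2]), array([187. , 118.7]), np.float64(83.5)] z 0.1561 tilt [ 0.012 -0.008]
side grip 161 [array([632.1, 161.3]), array([79.9, 18.8]), np.float64(84.7)] z 0.1831 tilt [ 0.177 -0.037]
side crown 173 [array([417.3, 183. ]), array([50.4, 32.9]), np.float64(64.3)] z 0.1445 tilt [ 0.015 -0.053]
side muffall 1189 [array([416.8, 183.6]), array([131.9,  63.6]), np.float64(66.6)] z 0.0713 tilt [ 0.45  -0.214]
wrist plate 22136 [array([632.4, 161.5]), array([180.2, 118.2]), np.float64(83.7)] z 0.1559 tilt [-0.001  0.   ]
wrist grip 2069 [array([633. , 162.3]), array([78.6, 17.8]), np.float64(83.2)] z 0.1836 tilt [ 0.005 -0.006]
wrist crown 1073 [array([417.8, 183.2]), array([49.6, 32.6]), np.float64(67.3)] z 0.1448 tilt [-0.069 -0.   ]
wrist muffall 5257 [array([419.2, 183. ]), array([130.9,  61.2]), np.float64(67.5)] z 0.0766 tilt [-0.724  0.331]
```

The lid is seated: its plate top is at 0.156, level and square. Next are the muffs.

play_rows --plan '[[[0, -0.9, 0], [0, 0, 0], -1], [[0, -1, 0], [0, 0, 0], -1], [[0, -1, 0], [0, 0, 0], -1], [[0, -1, 0], [0, 0, 0], -1], [[0, -1, 0], [0, 0, 0], -1], [[0, -1, 0], [0, 0, 0], -1], [[0, -1, 0], [0, 0, 0], -1], [[0, -1, 0], [0, 0, 0], -1], [[-0.14, -0.8, 0], [0, 0, 0.97], -1], [[0, 0, 0], [0, 0, 0.97], -1], [[0, 0, 0.8], [0, 0, 0], -1], [[0, 0, 1], [0, 0, 0], -1], [[0, 0, 1], [0, 0, 0], -1], [[0, 0, 0.7], [0, 0, 0], -1], [[0, 0, 0], [0, 0, 0], -1], [[0, 0, 0], [0, 0, 0], -1]]'

```text
clock: 13.78
position: [0.4177, 0.183, 0.2011]
tool_rot: [3.141, -0.0, 1.17]
force: [-0.2, -0.9, -0.1]
grip_width: 0.0854
finger_force: 0.0
```

```bash
python3 - <<'E'
from h import *
print(bot.observe()["position"],bot.observe()["tool_rot"],bot.observe()["qpos"])
for c in("side","wrist"):
    f=grab_frame(c);P=wcloud(f) if c=="wrist" else cloud(f);P[f["depth"]==0]=np.nan
    if c=="wrist": cv2.imwrite("pics/w2.png",f["pixels"][...,::-1])
    for n,ce,r,a,b in[("crown",(.417,.183),.045,.138,.15),("pink",(.35,.30),.09,.1,.16)]:
        p=sel(P,ce,r,a,b)
        if len(p)>9: print(c,n,len(p),[np.round(x,1) for x in rect(p)],"z",np.round(np.median(p[:,2]),4))
E
```

```text
[0.41773623 0.18299427 0.20107398] [ 3.14139744e+00 -3.18228344e-04  1.17016713e+00] [-0.48975371  0.31914082 -0.06519053  2.07240669  0.02993537  0.75052905
 -0.97417833]
side crown 180 [array([416.8, 183.4]), array([51.2, 33.2]), np.float64(68.1)] z 0.1443
side pink 444 [array([305.7, 279.6]), array([82.2, 34.2]), np.float64(32.6)] z 0.1385
wrist crown 3330 [array([417.2, 182.9]), array([49.2, 32.2]), np.float64(66.7)] z 0.1448
wrist pink 4485 [array([305.7, 279.9]), array([81.9, 32.4]), np.float64(36.2)] z 0.139
```

View pics/w2.png

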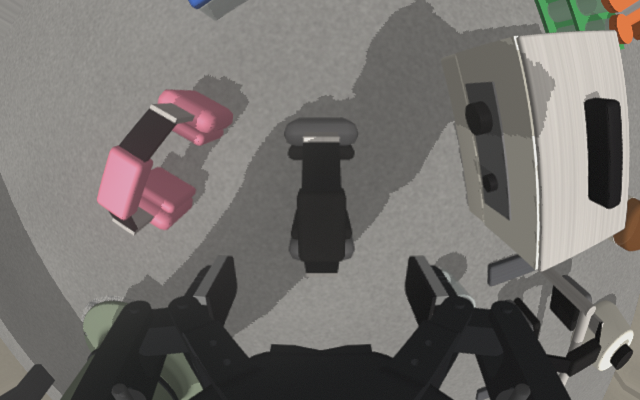

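The wrist picture shows the black crown at (320,230), centred between the fingers. I descend and grip.

play_rows --plan '[[[0, 0, 1], [0, 0, 0], -1], [[0, 0, 1], [0, 0, 0], -1], [[0, 0, 0.82], [0, 0, 0], -1], [[0, 0, 0], [0, 0, 0], -1], [[0, 0, 0], [0, 0, 0], 1], [[0, 0, 0], [0, 0, 0], 1], [[0, 0, 0], [0, 0, 0], 1], [[0, 0, 0], [0, 0, 0], 1], [[0, 0, 0], [0, 0, 0], 1], [[0, 0, 0], [0, 0, 0], 1], [[0, 0, -0.5], [0, 0, 0], 1], [[0, 0, -1], [0, 0, 0], 1], [[0, 0, -1], [0, 0, 0], 1], [[0, 0, -1], [0, 0, 0], 1], [[0, 0, -1], [0, 0, 0], 1], [[0, 0, -1], [0, 0, 0], 1], [[0, 0, -1], [0, 0, 0], 1], [[0, 0, -1], [0, 0, 0], 1], [[0, 0, -0.5], [0, 0, 0], 1], [[0, 0, 0], [0, 0, 0], 1]]' --newtons 45

```text
clock: 16.38
position: [0.4176, 0.1829, 0.3306]
tool_rot: [3.141, -0.001, 1.17]
force: [-0.1, -0.4, -3.8]
grip_width: 0.0308
finger_force: 45.6
```

play_rows --plan '[[[-0.43, 0.48, 0], [0, 0, 0], 1], [[-0.855, 0.957, 0], [0, 0, 0], 1], [[-0.855, 0.957, 0], [0, 0, 0], 1], [[-0.855, 0.957, 0], [0, 0, 0], 1], [[-0.855, 0.957, 0], [0, 0, 0], 1], [[-0.855, 0.957, 0], [0, 0, 0], 1], [[-0.855, 0.957, 0], [0, 0, 0], 1], [[-0.855, 0.957, 0], [0, 0, 0], 1], [[-0.855, 0.957, 0], [0, 0, 0], 1], [[-0.855, 0.957, 0], [0, 0, 0], 1], [[-0.855, 0.957, 0], [0, 0, 0], 1], [[-0.855, 0.957, 0], [0, 0, 0], 1], [[-0.855, 0.957, 0], [0, 0, 0], 1], [[-0.855, 0.957, 0], [0, 0, 0], 1], [[-0.855, 0.957, 0], [0, 0, 0], 1], [[-0.43, 0.48, 0], [0, 0, 0], 1], [[0, 0, 0], [0, 0, 0], 1]]'

```text
clock: 18.5
position: [0.6227, -0.2529, 0.3289]
tool_rot: [-3.14, 0.0, 1.169]
force: [-0.4, 0.3, -1.6]
grip_width: 0.0311
finger_force: 45.5
```

play_rows --plan '[[[0, 0, 0], [0, 0, 0.5], 1], [[0, 0, 0], [0, 0, 0.98], 1], [[0, 0, 0], [0, 0, 0.98], 1], [[0, 0, 0], [0, 0, 0.98], 1], [[0, 0, 0], [0, 0, 0.98], 1], [[0, 0, 0], [0, 0, 0.98], 1], [[0, 0, 0], [0, 0, 0.98], 1], [[0, 0, 0], [0, 0, 0.98], 1], [[0, 0, 0], [0, 0, 0.98], 1], [[0, 0, 0], [0, 0, 0.5], 1], [[0, 0, 0], [0, 0, 0], 1], [[0, 0, 0], [0, 0, 0], 1]]'

```text
clock: 20.0
position: [0.623, -0.2517, 0.33]
tool_rot: [-3.141, 0.0, -0.153]
force: [0.0, 0.2, -2.2]
grip_width: 0.0313
finger_force: 45.6
```

```bash
cat > r.py <<'E'
from h import *
s=bot.observe();print(s["position"],s["tool_rot"],s["force"])
for c in("scene","side","wrist"):
    f=grab_frame(c);P=wcloud(f) if c=="wrist" else cloud(f);P[f["depth"]==0]=np.nan
    if c=="side": cv2.imwrite("pics/s3.png",cv2.resize(f["pixels"][60:230,260:440,::-1],None,fx=3,fy=3))
    if c=="wrist": cv2.imwrite("pics/w3.png",f["pixels"][...,::-1])
    p=sel(P,(.633,-.19),.165,.137,.145)   # bar top: drop hung bands by line fit
    p=p[np.abs((p[:,0]-.634)-.165*(p[:,1]+.19))<.02]
    for n,h in(("free",p[p[:,1]<-.16]),("all",p)):
        if len(h)<9: print(c,n,len(h));continue
        k=np.polyfit(h[:,1],h[:,0],1);print(c,n,len(h),"x@y=-.252",round(np.polyval(k,-.252),4),"dir",round(np.degrees(np.arctan2(1,k[0])),1),"yrange",h[:,1].min().round(3),h[:,1].max().round(3),"z",np.median(h[:,2]).round(4))
    z=s["position"][2]
    p=sel(P,s["position"][:2],.1,z+.006,z+.02);q=sel(P,s["position"][:2],.1,.19,z+.02)
    for h in(p,q):
        if len(h)>9: print(c,"held",len(h),[np.round(x,1) for x in rect(h)],h[:,2].min().round(3))
E
python3 r.py
```

```text
[ 0.62297425 -0.25168905  0.33003992] [-3.14108688e+00  3.02643447e-05 -1.53267934e-01] [ 0.03123465  0.20172078 -2.24297832]
scene free 104 x@y=-.252 0.6267 dir 80.9 yrange -0.349 -0.161 z 0.1403
scene all 182 x@y=-.252 0.6267 dir 81.0 yrange -0.349 -0.038 z 0.1401
scene held 168 [array([ 631.5, -254.3]), array([40. , 49.9]), np.float64(21.3)] 0.336
scene held 787 [array([ 628.4, -253.8]), array([ 63.2, 126.3]), np.float64(81.2)] 0.202
side free 86 x@y=-.252 0.6215 dir 81.7 yrange -0.316 -0.16 z 0.1391
side all 147 x@y=-.252 0.6216 dir 81.1 yrange -0.316 -0.037 z 0.1395
side held 97 [array([ 614.2, -244.2]), array([54.1, 43.8]), np.float64(56.2)] 0.336
side held 966 [array([ 619.5, -248. ]), array([ 63.8, 133.1]), np.float64(81.9)] 0.201
wrist free 1083 x@y=-.252 0.6225 dir 80.9 yrange -0.347 -0.16 z 0.1393
wrist all 1820 x@y=-.252 0.6226 dir 80.8 yrange -0.347 -0.035 z 0.1393
wrist held 7584 [array([ 621.5, -250.9]), array([53.6, 53.9]), np.float64(37.3)] 0.336
wrist held 16650 [array([ 625.1, -251.6]), array([ 63.4, 123.5]), np.float64(81.4)] 0.21
```

View pics/w3.png

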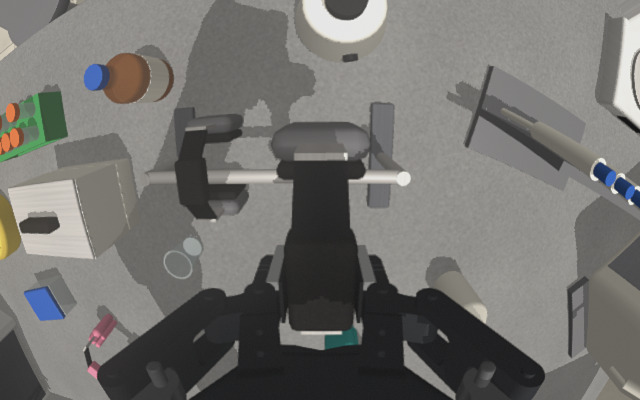

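The wrist picture shows the bar running below the held pair (row 177), square to it and clear of the hung pair at (200,165). The alignment is within 2 mm, so I lower.

play_rows --plan '[[[0, 0, 0.6], [0, 0, 0], 1], [[0, 0, 0.9], [0, 0, 0], 1], [[0, 0, 0.9], [0, 0, 0], 1], [[0, 0, 0.9], [0, 0, 0], 1], [[0, 0, 0.9], [0, 0, 0], 1], [[0, 0, 0.9], [0, 0, 0], 1], [[0, 0, 0.8], [0, 0, 0], 1], [[0, 0, 0.6], [0, 0, 0], 1], [[0, 0, 0.4], [0, 0, 0], 1], [[0, 0, 0.2], [0, 0, 0], 1], [[0, 0, 0], [0, 0, 0], 1], [[0, 0, 0], [0, 0, 0], 1]]'

```text
clock: 21.65
position: [0.623, -0.2525, 0.1534]
tool_rot: [-3.141, -0.0, -0.156]
force: [-5.2, 2.5, 7.1]
grip_width: 0.0314
finger_force: 50.8
```

The fingertips touch the bar with the saddle about 6 mm above it. I ease up slightly and release, for a short drop.

play_rows --plan '[[[0, 0, -0.06], [0, 0, 0], 1], [[0, 0, 0], [0, 0, 0], 1], [[0, 0, 0], [0, 0, 0], -1], [[0, 0, 0], [0, 0, 0], -1], [[0, 0, 0], [0, 0, 0], -1], [[0, 0, 0], [0, 0, 0], -1], [[0, 0, 0], [0, 0, 0], -1], [[0, 0, -0.4], [0, 0, 0], -1], [[0, 0, -0.8], [0, 0, 0], -1], [[0, 0, -1], [0, 0, 0], -1], [[0, 0, -1], [0, 0, 0], -1], [[0, 0, -1], [0, 0, 0], -1], [[0, 0, 0], [0, 0, 0], -1], [[0, 0, 0], [0, 0, 0], -1], [[0, 0, 0], [0, 0, 0], -1], [[0, 0, 0], [0, 0, 0], -1], [[0, 0, 0], [0, 0, 0], -1]]'

```text
clock: 23.78
position: [0.6229, -0.2524, 0.2588]
tool_rot: [3.142, 0.0, -0.156]
force: [-0.5, -0.1, 0.1]
grip_width: 0.0856
finger_force: 0.0
```

```bash
python3 - <<'E'
from h import *
print(bot.observe()["position"])
for c in("scene","side","wrist"):
    f=grab_frame(c);P=wcloud(f) if c=="wrist" else cloud(f);P[f["depth"]==0]=np.nan
    if c=="side": a=f["pixels"][60:230,260:430,::-1]
    if c=="scene": b=f["pixels"][170:340,210:380,::-1]
    for n,ce in(("new",(.623,-.252)),("hung",(.646,-.112))):
        p=sel(P,ce,.04,.152,.18)
        if len(p)>9: print(c,n,len(p),[np.round(x,1) for x in rect(p)],"z",np.round(np.median(p[:,2]),4),"tilt",np.round(np.linalg.lstsq(np.c_[p[:,:2],np.ones(len(p))],p[:,2],rcond=None)[0][:2],3))
cv2.imwrite("pics/e.png",cv2.resize(np.hstack([a,b]),None,fx=2.3,fy=2.3))
E
```

```text
[ 0.62291288 -0.25244363  0.25883268]
scene new 163 [array([ 624.8, -253.4]), array([32. , 61.8]), np.float64(81.6)] z 0.1611 tilt [-0.025 -0.012]
scene hung 154 [array([ 649. , -115.4]), array([32.9, 58.8]), np.float64(82.8)] z 0.161 tilt [0.01  0.042]
side new 99 [array([ 617.3, -247.8]), array([34.6, 51.3]), np.float64(77.2)] z 0.1609 tilt [ 0.04  -0.102]
side hung 124 [array([ 643.7, -112.9]), array([36.3, 56.4]), np.float64(85.0)] z 0.1602 tilt [ 0.021 -0.092]
wrist new 2572 [array([ 622.7, -251.2]), array([32.6, 53.4]), np.float64(81.2)] z 0.1616 tilt [-0.054  0.004]
wrist hung 1955 [array([ 645.7, -114.2]), array([33. , 54.2]), np.float64(81.5)] z 0.1616 tilt [-0.038  0.103]
```

View pics/e.png

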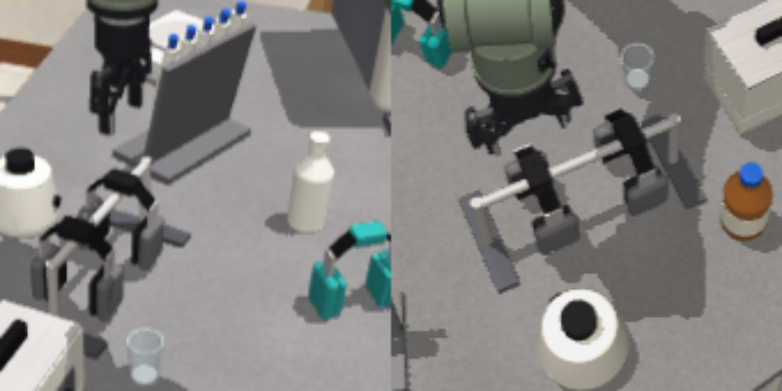

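Both pairs hang astride the bar, crown tops at 0.161 and level, and the gripper is clear. The lid is in place, so I hand in.

```bash
python3 -c "
from workcell import bot
print(bot.job_done())"
```

```text
the job is handed in; nothing more can be done
None
```

The lid is fully seated in the bath and the ear defenders hang astride the rail beside the other pair; by the last camera check everything was level and released, and the job was handed in at about 24 s (no verdict was returned).

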